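Serve a waffle with a spatula and ring the bell

ROBOT

A 6-joint arm with a two-finger parallel gripper is mounted at the origin on the work surface. World frame = base frame: x ahead of the robot, y to its left, z up, the work surface at z = 0. Lengths are in mm, angles in rad, forces in N, time in s.
With the tool pointing down it reaches from about 275 to 750 mm from the base axis. Payload 10.2 kg.
Tool frame: the origin (TCP) lies between the finger pads; the fingertips stand 8 mm ahead of it and the grasp point (between the pads) lies 11 mm behind it; z points along the fingers, y is the line along which they close (so a half turn about z gives the same grasp; the last joint's range is limited). The gripper opens to 85 mm and grips with 20 to 120 N. Pads are 22 mm wide; open, the fingers measure 114 mm over their backs; the gripper's body (76 mm by 85 mm) begins 54 mm behind the grasp point. The pads swing forward as they close: fully open they stand 13 mm farther back than shut.
Start: joints at [-1.431, 0.313, 1.498, -0, 1.331, -0.223], TCP at [186.307, -490.837, 239.294] pointing down, gripper open.
Joint ranges: [-2.94, 2.94], [-0.97, 2.17], [0.19, 2.56], [-1.23, 4.37], [0.02, 3.11], [-2.88, 2.88]. Speed limits (rad/s): [2.39, 2.39, 3.01, 3.14, 3.14, 3.14].

INTERFACE

Orientations are given as a unit quaternion [w, x, y, z].
In Python, from rig import * gives the robot as it stands.
- The arm moves only by the shell command python3 -m handwheel 'ROWS' [FORCE]. ROWS is JSON, a list that holds one entry, the list of rows, each a list of 7 numbers: the shift along the world's x, y, z in mm, then the turn, a rotation vector about the world's x, y, z in degrees, then the opening, from -1 (shut) to 1 (fully open). A call has 1 to 8 rows; each row shifts and turns the commanded pose from where the row before left it; what a row does not reach is not made up. A row lasts 1/8 s, in which the tool goes at most 62.5 mm and 10.7 degrees, less where a joint would pass 70% of its speed; a pose out of reach is approached as far as the arm can. A call is refused whole if a number of a shift passes 62.5 or a number of a turn 10.7, either way. A call with a gripper value outside its range is refused whole. The fingers move at their own pace and stop on an object; FORCE is the grip in N (left out, the last holds). Time passes only in rows, so rows that do not move let the fingers close. It gives the time, the measured TCP pose, the force, the opening and the grip force at its end, in the units of the state.
- sense(): the state, without advancing time (a new reading comes with each control period).
- capture(name): name is "scene" or "top" or "wrist"; returns a dict with "image" (400x640x3 uint8, red, green, blue), "fx", "fy", "cx", "cy" (pixels), "dist_coeffs" ([k1, k2, p1, p2, k3] as OpenCV has them; the pictures are not rectified), "rvec" (rotation vector, rad) and "tvec" (3), from world to camera coordinates, as OpenCV has them; the wrist camera has in their place "hand_eye" (4x4, takes a point from camera to tool coordinates, whose origin is the TCP and whose axes are the flange's). Camera axes: x right, y down, z forward; pixel columns grow to the right and rows downward; lengths in mm; the calibration is good to about 2 mm. A picture is of the moment at which its call begins: read the wrist's pose just before it. There is no depth.
- finish_job(): hands the job in; it is judged then, once.
The state is a dict: "time_s": time; "joints": joint angles; "dq": joint speeds; "tau": joint torques, N m; "eef_pos": TCP position; "ee_rot": TCP orientation; "force": force on the tool from outside, world axes, zero at the start; "wrist_torque": the same for the moment, N m; "grip_width": opening from 0.0 (shut) to 1.0 (fully open); "grip_force": force on a finger pad.
Only numpy, scipy, OpenCV 4.12 (cv2) and the standard library are available. Lean on these libraries where they do the work, as an engineer would, in place of code of your own. Each camera call takes 0.05 s, during which the arm holds its last target. There are 200 camera calls.

TASK

Serve the waffle: slide the spatula's blade under it on the sloped rack, lift it off, set it down gently and flat, centred on the two rails of the serving stand, and draw the spatula out from under it. Then press the counter bell's plunger all the way down to call the waiter, and leave the spatula lying flat on the table. Do not touch the waffle with the gripper, do not let it fall on the table, and leave the crockery, tumbler and ashtray where they are.

Things in the scene. Friction and masses are not known exactly. Their poses are not given: they have to be found in the camera images.
- waffle: Square golden-brown waffle, 100 x 100 mm, 11 mm thick (grid ridges on top, to 14 mm, are look only), about 80 g. Origin: centre of its underside; x, y along its sides, z out of its top. It starts on the rack's slope against the lips, x pointing down the slope, its origin at the slope centre.
- rack: Fixed sloped display rack: two light wooden rails on dark steel legs. Origin: centre of its footprint on the table; x level towards the low end, away from the robot, z up. Rails 120 mm long, 24 mm wide, 12 mm thick run down the slope with a free gap of 70 mm between them (y -35 to +35 mm), open below and at both ends; a steel tie lies on the table under the low end.
- rack_slope (a point): Slope centre, 90 mm above the rack's origin, midway between the rails, in the plane of their tops. The plane falls towards the rack's +x at 25 degrees (0.436 rad). A lip on each rail, 51 mm down the slope from here, stands 8 mm above the plane and stops the waffle from sliding down; the 70 mm gap stays open between the lips.
- stand: Fixed darker wooden serving stand: board 150 (x) x 140 (y) x 12 mm with two rails along x, 120 mm long, 24 mm wide, tops 40 mm above the table, 70 mm free gap between them (y -35 to +35 mm), open at both ends; the board's top is 28 mm below the rail tops. Origin: centre of the board's underside; x away from the robot, z up.
- stand_seat (a point): Centre of the stand's rail tops, 40 mm above its origin: where the waffle's origin belongs.
- spatula: Loose spatula, 140 g, starting flat on the table, blade away from the robot. Origin: centre of the blade's underside; x to the blade's free edge, z up. Steel blade 110 (x) x 46 x 3 mm. At its rear (x -59 to -55 mm) an upright heel plate, 30 mm wide, 50 mm high, joins the handle. Centre of mass near x -41 mm: set down on its blade it stays flat.
- spatula_grip (a point): Grip point on the spatula's handle at x -100, y 0, z 45 mm from its origin. The handle is a black bar parallel to the blade (x -149 to -59 mm), 20 mm wide (y), 18 mm tall, its underside 36 mm above the blade's underside, so fingers fit round it from above.
- bell: Fixed counter bell, a steel dome 76 mm wide on a black disc 86 mm wide, dome top 43 mm high, plunger on its middle. Origin at the centre of its underside. It stands at the left or right of the working area.
- bell_top (a point): Centre of the top of the bell's plunger head, a steel button 20 mm wide; 63 mm above the table when up.
- bell_plunger (a joint): Travel of the bell's plunger in m: 0 up, 0.010 fully down at its stop. It takes about 1.2 N to start and 4.2 N at the stop, and springs back up.
- ashtray: Loose round steel ashtray, 86 mm wide, 40 mm high, across the working area from the bell. Origin at the centre of its underside. Leave it alone.
- tumbler: Loose glass tumbler, 72 mm wide, 90 mm high, at the right of the working area. Origin at the centre of its underside. Leave it alone.
- saucer: Loose white saucer, 140 mm wide, 18 mm high, beyond the working area. Origin at the centre of its underside. Leave it alone.
- cup: Loose white espresso cup with a handle, 76 mm wide, 58 mm high, on the saucer. Origin at the centre of its underside. Leave it alone.

How it is judged (in metres and radians):
On the way, in this order (a step that is already met when the one before it is completed fails the run):
1. the waffle is lifted off the rack on the spatula (contact force between spatula and waffle above 0.2 N and contact force between waffle and rack below 0.02 N and distance of waffle from where it was at the start of the episode above 0.015 m), for 0.2 s.
2. the waffle rests flat on the stand's rails, spatula drawn out from under it (x of waffle in the frame of stand between -0.018 and 0.018 m and y of waffle in the frame of stand between -0.015 and 0.015 m and z of waffle in the frame of stand between 0.034 and 0.046 m and angle between waffle's own z axis and vertical below 0.1 rad and contact force between spatula and waffle below 0.02 N and contact force between waffle and stand above 0.2 N and linear speed of waffle below 0.03 m/s and horizontal distance between spatula and waffle above 0.1 m), for 0.3 s.
3. the bell's plunger is pressed down to its stop (value of joint bell_plunger above 0.0085 m), for 0.05 s.
At the end, for the whole second after the job is handed in: Waffle at rest, flat (0.1 rad) on the stand's rails, centre within 18 mm along and 15 mm across of the stand's; spatula out from under it, at rest, flat (0.1 rad) on the table, blade at most 12 mm up; bell plunger up again after a press of at least 8.5 of its 10 mm (x of waffle in the frame of stand between -0.018 and 0.018 m and y of waffle in the frame of stand between -0.015 and 0.015 m and z of waffle in the frame of stand between 0.034 and 0.046 m and angle between each of waffle, spatula's own z axis and vertical below 0.1 rad and contact force between waffle and stand above 0.2 N and contact force between spatula and waffle below 0.02 N and linear speed of each of waffle, spatula below 0.02 m/s and height (world z) of spatula below 0.012 m and value of joint bell_plunger below 0.003 m); the robot touches nothing.
It fails at once if the gripper touches the waffle (contact force between the fingers and waffle above 0.3 N).
It fails at once if the waffle falls on the table (height (world z) of waffle below 0.03 m).
It fails at once if the waffle is dropped or slammed onto the stand (distance between waffle and stand_seat below 0.03 m and linear speed of waffle above 0.5 m/s).
It fails at once if the crockery, tumbler or ashtray is pushed away (over 30 mm) (distance of any of ashtray, tumbler, saucer, cup from where it was at the start of the episode above 0.03 m).
It also fails if it takes over 64 s, if anything falls off the work surface, if the arm or the gripper's body presses on something with over 40 N, if the wrist force passes 120 N, or if a joint passes its speed limit or range.

## Working session

There is one attempt and no reset: what is moved stays moved. The work goes in short steps, Python scripts to look and compute and a shell command to move; the robot and the scene stay as the last step left them, time stands still between calls to the robot, and variables do not carry over. Pictures are saved under pics/ and viewed, at most 10 in all, crops included, and the job is handed in when it is done.

```bash
ls; mkdir -p pics
python3 - <<'E'
from rig import *
import cv2
s=sense();print(s)
for n in("scene","top"):
    c=capture(n);cv2.imwrite(f"pics/{n}0.png",c["image"][:,:,::-1]);print({k:v for k,v in c.items() if k!="image"})
E
```

```text
pics
{'time_s': 0.0, 'joints': array([-1.43138138e+00,  3.13457900e-01,  1.49842713e+00, -1.08070818e-05,
        1.33096434e+00, -2.23410813e-01]), 'dq': array([ 1.16340722e-03,  7.70936346e-04, -9.31294275e-05,  3.95343295e-04,
       -2.17625618e-04, -1.11627716e-03]), 'tau': array([ 5.44119321e-04, -4.12253630e+01, -2.59739792e+01, -1.39507501e-04,
        4.11225119e-03,  1.74006209e-05]), 'eef_pos': array([ 186.27901701, -490.59002019,  238.73476369]), 'ee_rot': array([-6.28021306e-04,  9.83589337e-01,  1.80420677e-01,  2.11384106e-05]), 'force': array([-0.25632428,  0.61794522, -0.06908422]), 'wrist_torque': array([0.01966178, 0.01521005, 0.00214033]), 'grip_force': 0.0, 'grip_width': 1.0011383872677018}
{'fx': 369.0514555735463, 'fy': 369.0514555735463, 'cx': 321.6961025775948, 'cy': 200.07698483246313, 'dist_coeffs': array([0.00873715, 0.        , 0.        , 0.        , 0.        ]), 'rvec': array([ 1.81167364,  1.62761365, -0.69389123]), 'tvec': array([ -29.80542535, -369.43079211, 1655.31121689])}
{'fx': 500.9900650282416, 'fy': 500.9900650282416, 'cx': 327.79183256220165, 'cy': 191.96759111446744, 'dist_coeffs': array([-0.15774745,  0.        ,  0.        ,  0.        ,  0.        ]), 'rvec': array([ 2.18442919, -2.19110123,  0.04972167]), 'tvec': array([ -17.49140486,  609.80437635, 1507.90437011])}
```

View pics/scene0.png

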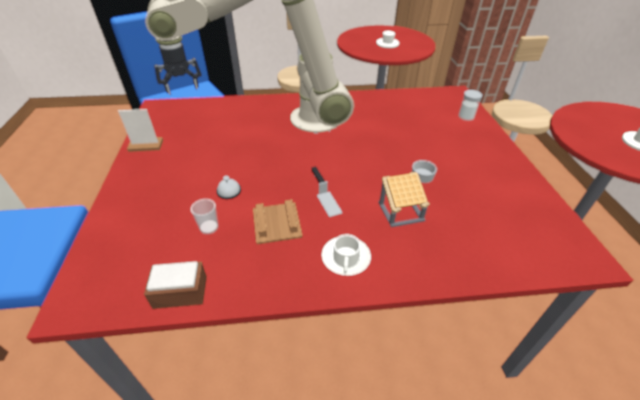

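View pics/top0.png

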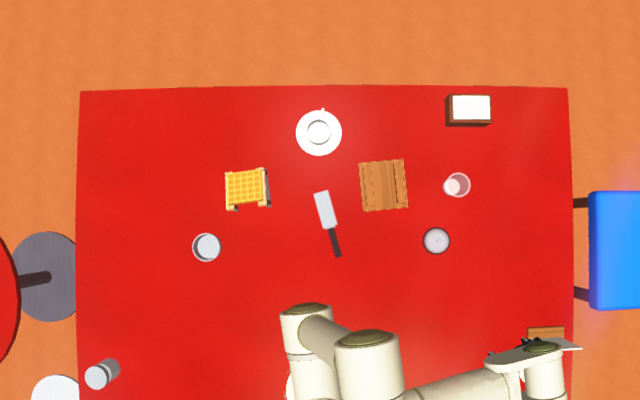

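The scene view shows the rack with the waffle, the spatula, the stand, the bell (right), the tumbler, the ashtray (left) and the cup on its saucer. In the top view (up = +x, right = -y) the waffle is at (247,187), the blade at (325,210), the stand at (384,185), the bell at (436,240) and the ashtray at (206,247). I'll turn these into coarse positions, then look with the wrist camera.

```bash
cat > h.py <<'E'
from rig import *
import cv2, numpy as np
from scipy.spatial.transform import Rotation as R
def q2R(q): return R.from_quat([q[1],q[2],q[3],q[0]])
def cam(name):
    s=sense(); c=capture(name)
    K=np.array([[c["fx"],0,c["cx"]],[0,c["fy"],c["cy"]],[0,0,1.]])
    if "rvec" in c:
        Rm=cv2.Rodrigues(c["rvec"])[0]; t=c["tvec"]
    else:
        T=np.eye(4);T[:3,:3]=q2R(s["ee_rot"]).as_matrix();T[:3,3]=s["eef_pos"]
        W=np.linalg.inv(T@c["hand_eye"]);Rm=W[:3,:3];t=W[:3,3]
    return dict(img=c["image"],K=K,d=np.array(c["dist_coeffs"],float),R=Rm,t=np.array(t).ravel())
def ray(c,uv,z):
    p=cv2.undistortPoints(np.array(uv,float).reshape(-1,1,2),c["K"],c["d"]).reshape(-1,2)
    d=np.c_[p,np.ones(len(p))]@c["R"]; o=-c["R"].T@c["t"]
    zz=np.broadcast_to(z,len(p))
    return o+d*((zz-o[2])/d[:,2])[:,None]
def proj(c,P):
    return cv2.projectPoints(np.array(P,float).reshape(-1,1,3),cv2.Rodrigues(c["R"])[0],c["t"],c["K"],c["d"])[0].reshape(-1,2)
E
python3 - <<'E'
from h import *
c=cam("top")
print(ray(c,[(247,187),(325,210),(338,252),(384,185),(436,240),(206,247),(457,185)],[95,3,45,40,43,40,90]).round(0))
w=capture("wrist");print({k:v for k,v in w.items() if k!="image"})
E
python3 -m handwheel '[[[0,0,40,0,0,0,1]]]'
```

```text
[[ 621.  215.   95.]
 [ 555.  -10.    3.]
 [ 429.  -50.   45.]
 [ 629. -188.   40.]
 [ 463. -343.   43.]
 [ 443.  349.   40.]
 [ 625. -398.   90.]]
{'fx': 303.2129972072228, 'fy': 303.2129972072228, 'cx': 324.7321923700306, 'cy': 197.46370816133364, 'dist_coeffs': array([-0.05738338,  0.        ,  0.        ,  0.        ,  0.        ]), 'hand_eye': array([[-9.22038282e-04, -9.47443044e-01, -3.19923159e-01,
         8.23256565e+01],
       [ 9.99999520e-01, -9.79558527e-04,  1.88735108e-05,
         4.07537499e-01],
       [-3.31265035e-04, -3.19922988e-01,  9.47443493e-01,
        -1.32663381e+02],
       [ 0.00000000e+00,  0.00000000e+00,  0.00000000e+00,
         1.00000000e+00]])}
time_s: 0.32
eef_pos: [186.1, -489.8, 277.4]
ee_rot: [-0.003, 0.984, 0.18, 0.0]
force: [-0.1, -0.3, 1.0]
grip_width: 1.0
grip_force: 0.0
```

```bash
python3 -m handwheel '[[[30,55,5,0,0,0,1],[30,55,5,0,0,0,1],[30,55,5,0,0,0,1],[30,55,5,0,0,0,1],[30,55,5,0,0,0,1],[30,55,5,0,0,0,1],[30,55,5,0,0,0,1],[30,55,5,0,0,0,1]]]' && python3 -m handwheel '[[[0,40,0,0,0,0,1],[0,0,0,0,0,0,1]]]'
python3 - <<'E'
from h import *
import pickle
c=cam("wrist");pickle.dump(c,open("w1.pkl","wb"));cv2.imwrite("pics/w1.png",c["img"][:,:,::-1])
print(sense()["eef_pos"])
E
```

```text
time_s: 1.32
eef_pos: [425.5, -51.3, 319.4]
ee_rot: [0.0, 0.984, 0.18, 0.0]
force: [0.3, -0.9, 0.1]
grip_width: 1.003
grip_force: 0.0
time_s: 1.58
eef_pos: [424.9, -11.2, 319.0]
ee_rot: [-0.0, 0.983, 0.182, -0.0]
force: [0.2, -1.5, -0.1]
grip_width: 0.999
grip_force: 0.0
[424.89945169 -12.60462083 319.00474941]
```

View pics/w1.png

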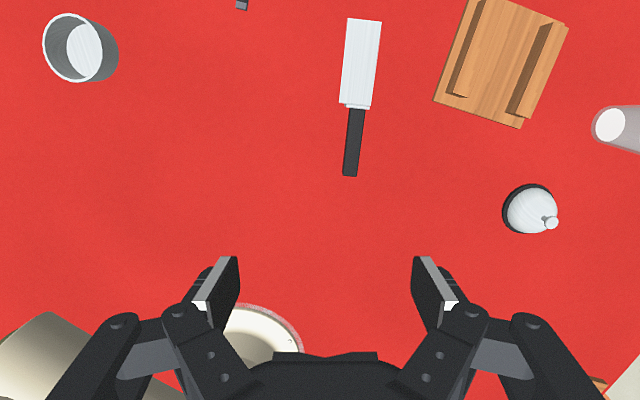

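The wrist view shows the whole spatula, with blade corners about (347,18), (382,22), (371,108), (340,104) and handle end about (350,176). The bell button is at (551,223), and the stand is cut off at the top. I'll move further ahead so the rack and stand are in view.

```bash
python3 -m handwheel '[[[50,0,15,0,0,0,1],[50,0,15,0,0,0,1],[50,0,15,0,0,0,1],[40,0,15,0,0,0,1],[0,0,0,0,0,0,1],[0,0,0,0,0,0,1]]]'
python3 - <<'E'
from h import *
import pickle
c=cam("wrist");pickle.dump(c,open("w2.pkl","wb"));cv2.imwrite("pics/w2.png",c["img"][:,:,::-1])
t=cam("top");pickle.dump(t,open("top.pkl","wb"))
t=cam("scene");pickle.dump(t,open("scene.pkl","wb"))
c=pickle.load(open("w1.pkl","rb"))
print(ray(c,[(551,223)],63).round(1), ray(c,[(347,18),(382,22),(371,108),(340,104)],3).round(1),ray(c,[(344,176),(356,176),(348,108),(365,108)],54).round(1))
E
```

```text
time_s: 2.38
eef_pos: [614.5, -14.3, 378.5]
ee_rot: [-0.0, 0.984, 0.18, -0.001]
force: [-0.9, 1.3, -0.0]
grip_width: 1.002
grip_force: 0.0
[[ 459.9 -348.2   63. ]] [[605.3  25.9   3. ]
 [617.9 -19.3   3. ]
 [510.  -49.8   3. ]
 [499.1  -6.4   3. ]] [[414.4 -43.6  54. ]
 [420.2 -58.7  54. ]
 [498.5 -14.9  54. ]
 [506.3 -35.   54. ]]
```

View pics/w2.png

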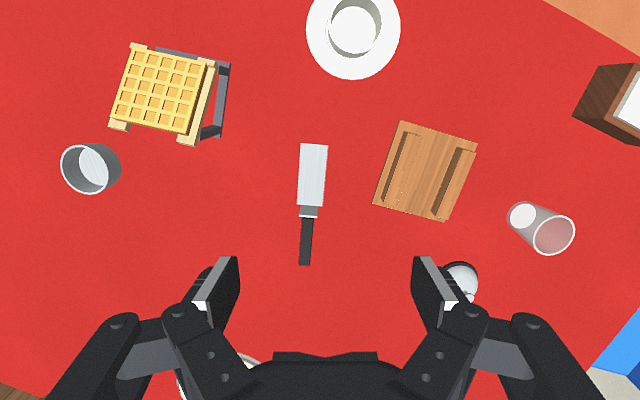

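The second wrist view shows the rack and waffle at about (165,90), the stand at (425,170) and the spatula at (312,200). I'll enlarge crops of the rack and stand to get corners.

Run:
```python
import pickle,cv2,numpy as np
w=pickle.load(open("w2.pkl","rb"))["img"];t=pickle.load(open("top.pkl","rb"))["img"]
A=np.zeros((600,800,3),np.uint8)
def put(i,x,y,ww,hh,s,ox,oy):
    A[oy:oy+hh*s,ox:ox+ww*s]=cv2.resize(i[y:y+hh,x:x+ww],None,fx=s,fy=s,interpolation=cv2.INTER_CUBIC)
put(w,100,35,133,115,3,0,0);put(w,365,115,133,115,3,400,0)
put(t,215,155,64,62,4,0,350);put(t,350,150,64,62,4,270,350);put(t,304,180,46,62,4,540,350)
cv2.imwrite("pics/comp.png",A[:,:,::-1])
```

```text
(no output)
```

View pics/comp.png

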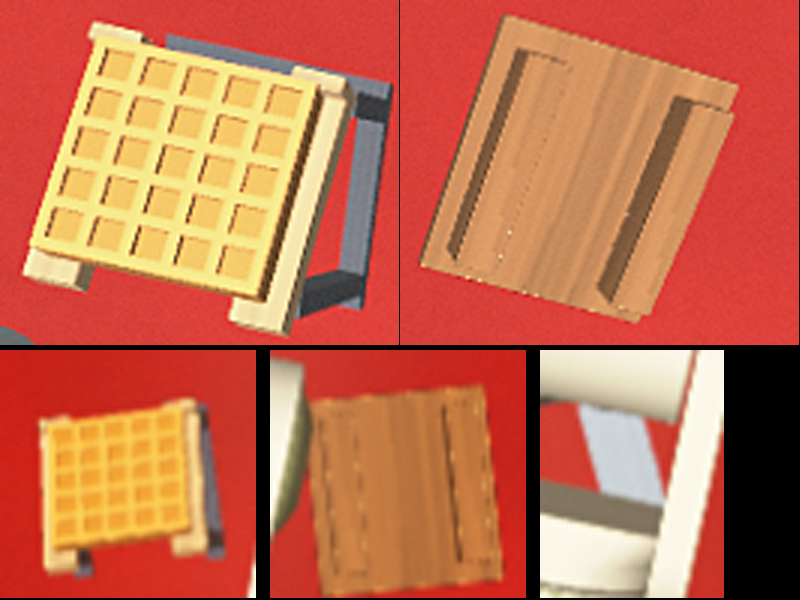

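```bash
cat > fit.py <<'E'
from h import *
import pickle
from scipy.optimize import least_squares
L=lambda n:pickle.load(open(n+".pkl","rb"))
w1,w2,top=L("w1"),L("w2"),L("top")
def px(pts,o,s,b): return [((u-o[0]+.5)/s-.5+b[0],(v-o[1]+.5)/s-.5+b[1]) for u,v in pts]
def fit(obs,x0,pre=lambda P:P):
    def res(p):
        out=[]
        for c,P,uv in obs:
            Q=R.from_euler('z',p[2]).apply(pre(np.array(P,float)))+[p[0],p[1],0]
            out.append(proj(c,Q)-np.array(uv))
        return np.vstack(out).ravel()
    r=least_squares(res,x0,loss='soft_l1',x_scale=[10,10,.1])
    print("x,y %.1f %.1f yaw deg %.2f"%(r.x[0],r.x[1],np.degrees(r.x[2])));print(res(r.x).reshape(-1,2).round(1).tolist())
    return r.x
A=np.radians(25)
slope=lambda P: R.from_euler('y',A).apply(P)+[0,0,90]
W=[(50,50,14),(50,-50,14),(-50,-50,14),(-50,50,14)]
rk1=(w2,W+[(-60,59,0),(-60,35,0),(-60,-35,0)],px([(100,38),(320,85),(262,300),(32,245),(24,276),(88,290),(230,320)],(0,0),3,(100,35)))
rk2=(top,W,px([(50,422),(180,405),(190,530),(55,548)],(0,350),4,(215,155)))
B=[(75,70,12),(75,-70,12),(-75,-70,12),(-75,70,12)]
st1=(w2,B+[(60,-35,40),(-60,-35,40),(60,59,40),(-60,59,40),(60,-59,40)],px([(507,15),(738,85),(637,320),(422,264),(692,100),(614,308),(528,50),(456,260),(733,113)],(400,0),3,(365,115)))
st2=(top,B,px([(310,402),(484,387),(502,580),(325,597)],(270,350),4,(350,150)))
S=[(55,23,3),(55,-23,3),(-55,-23,3),(-55,23,3),(-149,10,54),(-149,-10,54)]
sp=(w1,S,[(347,18),(382,22),(371,108),(340,104),(344,176),(356,176)])
print("rack w2");fit([rk1],[620,215,0],slope);print("both");fit([rk1,rk2],[620,215,0],slope)
print("stand w2");fit([st1],[620,-188,0]);print("both");fit([st1,st2],[620,-188,0])
print("spat");x=fit([sp],[555,-10,.28])
print("grip",R.from_euler('z',x[2]).apply([-100,0,45])+[x[0],x[1],0])
E
python3 fit.py
```

```text
rack w2
x,y 619.0 218.5 yaw deg 7.73
[[0.3, -0.3], [0.3, -0.2], [-0.6, -0.7], [0.1, 1.2], [0.2, 0.3], [-3.6, -0.6], [0.7, 0.6]]
both
x,y 618.8 218.7 yaw deg 7.76
[[0.1, -0.2], [0.1, -0.1], [-0.8, -0.6], [-0.1, 1.3], [0.1, 0.4], [-3.8, -0.5], [0.5, 0.7], [0.4, 0.5], [1.3, -0.1], [0.8, -1.4], [0.0, -1.1]]
stand w2
x,y 633.1 -187.4 yaw deg 5.31
[[-0.7, -1.0], [1.0, -0.6], [0.6, 1.2], [-1.1, 0.6], [1.0, 0.1], [-1.1, -1.0], [0.1, 0.3], [-0.9, 1.1], [1.0, -0.1]]
both
x,y 632.8 -187.7 yaw deg 5.29
[[-0.5, -0.8], [1.0, -0.4], [0.6, 1.4], [-1.1, 0.8], [1.1, 0.4], [-1.1, -0.8], [0.2, 0.5], [-0.8, 1.3], [1.1, 0.2], [-2.0, -0.4], [-0.2, -0.9], [0.4, -0.6], [-0.9, -0.4]]
spat
x,y 558.8 -11.9 yaw deg 15.79
[[0.6, 0.1], [-0.1, -0.2], [0.1, -1.7], [-0.9, -0.8], [-0.9, 0.9], [1.7, 2.2]]
grip [462.61786078 -39.14125734  45.        ]
```

Fits agree to about 1 px: rack (619, 218.6) yaw 7.7°, stand (633, -187.5) yaw 5.3°, spatula (558.8, -11.9) yaw 15.8°. Next I'll go above the grip.

```bash
python3 -m handwheel '[[[-30,-5,-52,0,0,-4.9,1],[-30,-5,-52,0,0,0,1],[-30,-5,-52,0,0,0,1],[-30,-5,-52,0,0,0,1],[-32,-5,-50,0,0,0,1],[0,0,0,0,0,0,1],[0,0,0,0,0,0,1]]]'
python3 - <<'E'
from h import *
import pickle
c=cam("wrist");cv2.imwrite("pics/w3.png",c["img"][:,:,::-1]);pickle.dump(c,open("w3.pkl","wb"))
s=sense();print(s["eef_pos"],q2R(s["ee_rot"]).as_matrix()[:,0])
Q=R.from_euler('z',15.79,degrees=True).apply([(-100,10,54),(-100,-10,54),(-149,10,54),(-149,-10,54),(-59,10,54),(-59,-10,54)])+[558.8,-11.9,0];print(proj(c,Q).round(0).tolist())
E
```

```text
time_s: 3.4
eef_pos: [464.0, -38.7, 122.6]
ee_rot: [0.001, 0.99, 0.138, 0.001]
force: [0.4, -0.1, 0.8]
grip_width: 1.002
grip_force: 0.0
[464.43728155 -38.67260599 122.80074831] [0.9617917  0.27376204 0.00332665]
[[310.0, 219.0], [338.0, 219.0], [311.0, 277.0], [337.0, 277.0], [309.0, 163.0], [339.0, 162.0]]
```

View pics/w3.png

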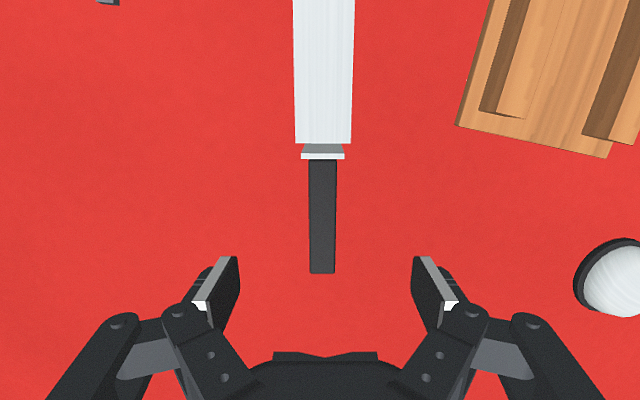

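The handle runs from (323,160) to (322,273), within 3 px of the prediction. I'll descend and grip.

```bash
python3 -m handwheel '[[[1,0,-40,0,0,0,1],[0,0,-48,0,0,0,1],[0,0,0,0,0,0,1],[0,0,0,0,0,0,-1],[0,0,0,0,0,0,-1],[0,0,0,0,0,0,-1],[0,0,0,0,0,0,-1]]]' 80;python3 -m handwheel '[[[0,0,0,0,0,0,-1]]]'
python3 - <<'E'
from h import *
import pickle
c=cam("wrist");cv2.imwrite("pics/w4.png",c["img"][:,:,::-1]);pickle.dump(c,open("w4.pkl","wb"))
s=sense();print(s["eef_pos"],q2R(s["ee_rot"]).as_matrix())
E
```

```text
time_s: 4.32
eef_pos: [464.3, -38.4, 33.8]
ee_rot: [0.0, 0.99, 0.138, 0.001]
force: [-2.8, -0.4, 7.9]
grip_width: 0.222
grip_force: 80.0
time_s: 4.45
eef_pos: [464.4, -38.4, 33.8]
ee_rot: [0.0, 0.99, 0.138, 0.001]
force: [-2.3, -0.3, 7.1]
grip_width: 0.219
grip_force: 79.9
[464.37322571 -38.41250773  33.83440862] [[ 9.61816408e-01  2.73692949e-01  1.16928315e-03]
 [ 2.73693537e-01 -9.61816879e-01 -3.73186557e-04]
 [ 1.02249774e-03  6.78962194e-04 -9.99999247e-01]]
```

View pics/w4.png

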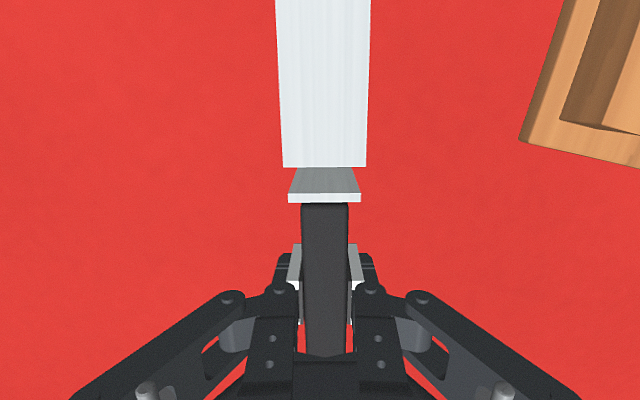

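Gripped. The blade's rear corners are at (283,167) and (366,167), and its sides reach the top edge at (275,0) and (371,0). I'll work out the blade's pose in the tool frame.

Run:
```python
from h import *
import pickle
c=pickle.load(open("w4.pkl","rb"));p=np.array([464.37,-38.41,33.8])
q=ray(c,[(283,167),(366,167),(275,0),(371,0),(288,202),(361,202)],[3,3,3,3,50,50])
yaw=np.radians(15.88)
print((R.from_euler('z',-yaw).apply(q-p)).round(1))
```

```text
[[ 44.9  22.6 -30.8]
 [ 44.9 -23.2 -30.8]
 [126.7  23.2 -30.8]
 [126.6 -22.6 -30.8]
 [ 41.   14.6  16.2]
 [ 41.  -15.2  16.2]]
```

```bash
cat > tgt.py <<'E'
from h import *
off=np.array([100,0,-33.8])
def tcp(o,yaw,pitch,p):  # spatula origin p in frame (o,yaw, pitch)
    F=R.from_euler('ZY',[yaw,pitch],degrees=True)
    return np.array(o)+F.apply(p)-F.apply(off)
E
python3 - <<'E'
from tgt import *
for s,n in((-140,-11),(-3,-11),(-3,-5)): print(s,n,tcp([619,218.6,90],7.7,25,[s,0,n]).round(1))
F=R.from_euler('ZY',[7.7,25],degrees=True);print(F.as_matrix()[:,0],F.as_matrix()[:,1],F.as_matrix()[:,2])
E
```

```text
-140 -11 [413.  190.7 212.1]
-3 -11 [536.  207.4 154.2]
-3 -5 [538.6 207.7 159.6]
[ 0.89813579  0.12143272 -0.42261826] [-1.33986185e-01  9.90983200e-01  6.93889390e-18] [0.4188076  0.05662501 0.90630779]
```

```bash
python3 -m handwheel '[[[0,0,30,0,0,0,-1],[0,0,45,0,0,-8.2,-1],[-13,57,26,-1.12,8.26,0,-1],[-13,57,26,-1.12,8.26,0,-1],[-13,57,26,-1.12,8.26,0,-1],[-12,58,25,0,0,0,-1],[0,0,0,0,0,0,-1],[0,0,0,0,0,0,-1]]]';python3 - <<'E'
from h import *
s=sense();print(s["eef_pos"].round(1),q2R(s["ee_rot"]).as_matrix().round(4))
import pickle
c=cam("wrist");cv2.imwrite("pics/w5.png",c["img"][:,:,::-1]);pickle.dump(c,open("w5.pkl","wb"))
F=R.from_euler('ZY',[7.7,25],degrees=True)
print(proj(c,F.apply([(-60,35,0),(-60,-35,0),(-50,50,14),(-50,-50,14),(50,50,14),(50,-50,14),(-60,59,0),(-60,-59,0)])+[619,218.6,90]).round(0).tolist())
E
```

```text
time_s: 5.5
eef_pos: [414.1, 184.9, 208.3]
ee_rot: [0.015, 0.974, 0.066, -0.216]
force: [-0.3, -0.1, -1.4]
grip_width: 0.216
grip_force: 79.0
[414.1 184.9 208.3] [[ 8.979e-01  1.341e-01 -4.192e-01]
 [ 1.213e-01 -9.910e-01 -5.720e-02]
 [-4.231e-01  5.000e-04 -9.061e-01]]
[[225.0, -137.0], [394.0, -139.0], [174.0, -185.0], [442.0, -189.0], [274.0, -18.0], [367.0, -37.0], [169.0, -133.0], [451.0, -136.0]]
```

View pics/w5.png

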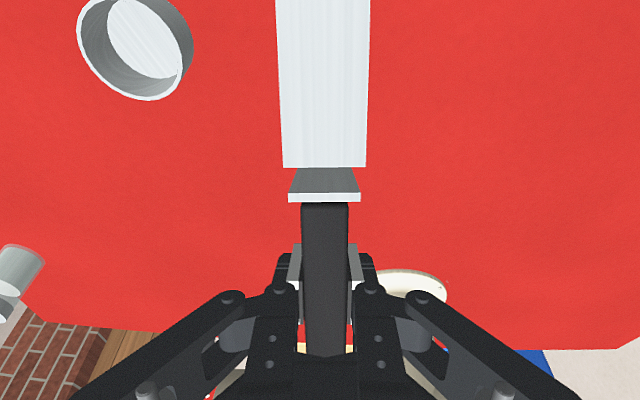

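The grip is unchanged (blade rear edge still at (283..366,167)) and the rack lies out of view above. I'll correct onto the slide line, then insert partway.

```bash
python3 -m handwheel '[[[-1,6,4,0,0,0,-1],[0,0,0,0,0,0,-1],[0,0,0,0,0,0,-1]]]'; python3 -m handwheel '[[[18,2.4,-8.5,0,0,0,-1],[18,2.4,-8.5,0,0,0,-1],[0,0,0,0,0,0,-1]]]'
python3 - <<'E'
from h import *
import pickle
s=sense();print(s["eef_pos"].round(1),s["force"])
M=np.zeros((600,800,3),np.uint8)
for n,b,o,sc in(("scene",(360,150,90,85),(0,0),5),("top",(210,150,70,110),(460,0),4)):
    c=cam(n);pickle.dump(c,open(n+"2.pkl","wb"));x,y,w,h=b
    k=cv2.resize(c["img"][y:y+h,x:x+w],None,fx=sc,fy=sc,interpolation=cv2.INTER_CUBIC);M[o[1]:o[1]+h*sc,o[0]:o[0]+w*sc]=k
cv2.imwrite("pics/c6.png",M[:,:,::-1])
E
```

```text
time_s: 5.92
eef_pos: [413.3, 190.9, 212.5]
ee_rot: [0.015, 0.974, 0.065, -0.216]
force: [0.4, 0.3, -1.1]
grip_width: 0.219
grip_force: 78.9
time_s: 6.3
eef_pos: [449.5, 195.7, 194.8]
ee_rot: [0.015, 0.974, 0.065, -0.217]
force: [-0.3, -0.4, -1.6]
grip_width: 0.216
grip_force: 78.9
[449.5 195.7 194.8] [-0.28159408 -0.4178461  -1.60952398]
```

View pics/c6.png

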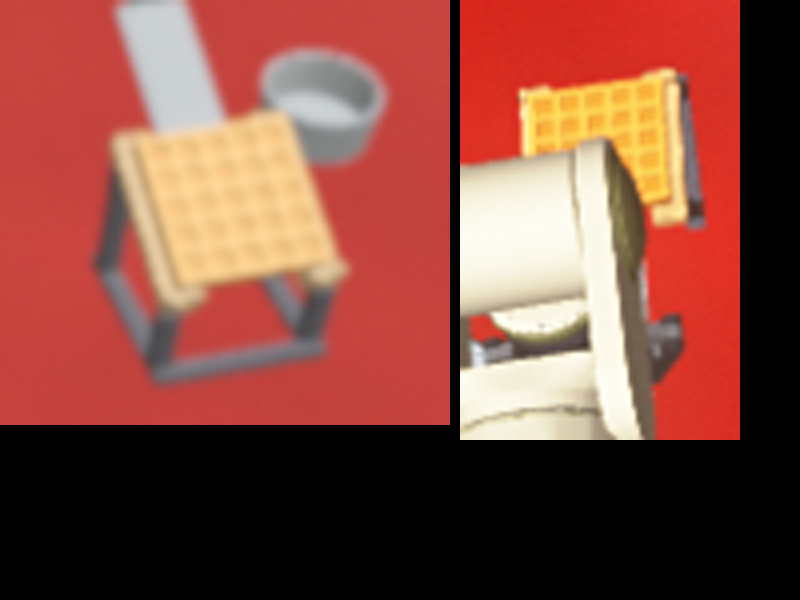

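The scene crop shows the blade going in under the waffle's upper edge, its sides at (117,5)–(160,130) and (187,5)–(222,125). I'll check this against the projection of the intended pose.

Run:
```python
from tgt import *
import pickle
c=pickle.load(open("scene2.pkl","rb"))
F=R.from_euler('ZY',[7.7,25],degrees=True)
def cr(P): return ((proj(c,P)-[360,150]+.5)*5-.5).round(0).tolist()
t=np.array([449.5,195.7,194.8]); S=t+F.apply(off)
print("s,y,n",F.inv().apply(S-[619,218.6,90]))
for y in(23,-23): print("blade",y,cr(S+F.apply([(x,y,3) for x in(-30,0,30)])))
print("waffle",cr(F.apply([(-50,50,14),(-50,-50,14),(50,-50,14),(50,50,14)])+[619,218.6,90]))
```

```text
s,y,n [-9.93052197e+01  1.71431549e-02 -1.11035444e+01]
blade 23 [[190.0, 30.0], [203.0, 69.0], [216.0, 110.0]]
blade -23 [[124.0, 39.0], [137.0, 79.0], [150.0, 120.0]]
waffle [[275.0, 115.0], [128.0, 138.0], [174.0, 284.0], [324.0, 258.0]]
```

The blade sits within about 3 mm of the intended line, and the clearance is 12 mm, so I'll continue.

```bash
python3 -m handwheel '[[[14.4,1.9,-6.8,0,0,0,-1],[14.4,2,-6.8,0,0,0,-1],[14.4,1.9,-6.8,0,0,0,-1],[0,0,0,0,0,0,-1]]]' | grep -E 'pos|force'; python3 -m handwheel '[[[14.4,2,-6.8,0,0,0,-1],[14.4,1.9,-6.7,0,0,0,-1],[14.4,2,-6.7,0,0,0,-1],[0,0,0,0,0,0,-1],[0,0,0,0,0,0,-1]]]'
python3 - <<'E'
from tgt import *
s=sense();F=R.from_euler('ZY',[7.7,25],degrees=True)
print("s,y,n",F.inv().apply(s["eef_pos"]-[619,218.6,90])+off)
c=cam("scene");k=cv2.resize(c["img"][140:240,350:460],None,fx=5,fy=5,interpolation=cv2.INTER_CUBIC)
c=cam("wrist");cv2.imwrite("pics/w7.png",np.vstack([c["img"][:260,:],cv2.resize(k,(374,340)) if 0 else np.pad(cv2.resize(k,(374,340)),((0,0),(0,266),(0,0)))])[:,:,::-1])
E
```

```text
eef_pos: [492.2, 201.6, 175.0]
force: [-1.1, -0.2, -1.2]
grip_force: 78.9
time_s: 7.52
eef_pos: [535.0, 207.7, 155.6]
ee_rot: [0.015, 0.974, 0.066, -0.216]
force: [-0.4, 0.2, -1.1]
grip_width: 0.223
grip_force: 78.9
s,y,n [ -4.54333574   0.42756737 -10.11929686]
```

View pics/w7.png

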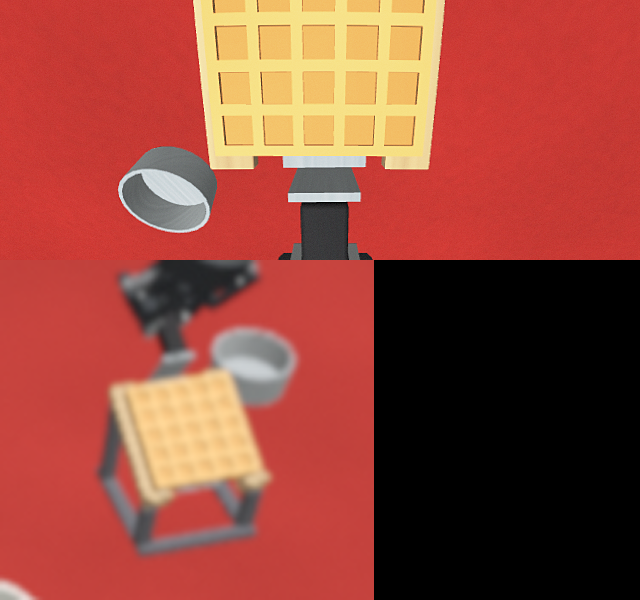

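The wrist view shows the blade well under the waffle: the waffle's rear edge is at row 157, the blade's rear at row 167, and the heel is clear. The rail gap centre is at column 320 and the blade centre at 324.5, so the blade needs to go about 2 mm left.

```bash
python3 -m handwheel '[[[-0.2,2,0,0,0,0,-1],[0,0,0,0,0,0,-1]]]' | grep -E 'pos|force'; python3 -m handwheel '[[[1.7,0.2,3.6,0,0,0,-1],[1.7,0.2,3.6,0,0,0,-1],[0,0,0,0,0,0,-1],[0,0,0,0,0,0,-1]]]'
python3 - <<'E'
from tgt import *
s=sense();F=R.from_euler('ZY',[7.7,25],degrees=True)
print("s,y,n",F.inv().apply(s["eef_pos"]-[619,218.6,90])+off, s["force"])
v=np.array([-50,0,30.8]);prev=None
for a in(25,16.67,8.33,0):
    q=R.from_euler('ZY',[7.7,a],degrees=True).apply(v)
    if prev is not None: print((q-prev).round(1))
    prev=q
E
```

```text
eef_pos: [535.3, 209.9, 155.2]
force: [-0.5, -0.8, -1.7]
grip_force: 78.9
time_s: 8.38
eef_pos: [538.8, 210.0, 162.1]
ee_rot: [0.015, 0.974, 0.065, -0.216]
force: [-0.1, -0.1, -1.2]
grip_width: 0.224
grip_force: 78.9
s,y,n [-3.54740638  2.25528398 -2.54792362] [-0.05023044 -0.07134763 -1.21592306]
[-6.7 -0.9 -5.2]
[-5.9 -0.8 -6.1]
[-4.9 -0.7 -6.9]
```

```bash
python3 -m handwheel '[[[0.8,0.1,1.8,0,0,0,-1],[-6.7,-0.9,-1.2,1.12,-8.26,0,-1],[-5.9,-0.8,-1.1,1.12,-8.26,0,-1],[-4.9,-0.7,0,1.12,-8.26,0,-1],[0,0,10,0,0,0,-1],[0,0,20,0,0,0,-1],[0,0,20,0,0,0,-1],[0,0,0,0,0,0,-1]]]'; python3 -m handwheel '[[[0,0,20,0,0,0,-1],[0,0,0,0,0,0,-1]]]';python3 - <<'E'
from tgt import *
s=sense();print(q2R(s["ee_rot"]).as_matrix().round(4))
c=cam("scene");k=cv2.resize(c["img"][130:230,350:460],None,fx=5,fy=5,interpolation=cv2.INTER_CUBIC)
import pickle
c=cam("wrist");pickle.dump(c,open("w8.pkl","wb"));cv2.imwrite("pics/w8.png",np.vstack([c["img"][:260,:],np.pad(cv2.resize(k,(374,340)),((0,0),(0,266),(0,0)))])[:,:,::-1])
E
```

```text
time_s: 9.38
eef_pos: [523.3, 207.9, 213.3]
ee_rot: [-0.0, 0.998, 0.067, 0.001]
force: [0.1, 0.1, -3.0]
grip_width: 0.219
grip_force: 78.9
time_s: 9.62
eef_pos: [522.7, 207.8, 232.0]
ee_rot: [-0.0, 0.998, 0.067, 0.0]
force: [0.0, 0.7, -2.5]
grip_width: 0.223
grip_force: 78.8
[[ 9.910e-01  1.337e-01  7.000e-04]
 [ 1.337e-01 -9.910e-01  1.000e-04]
 [ 7.000e-04 -1.000e-04 -1.000e+00]]
```

View pics/w8.png

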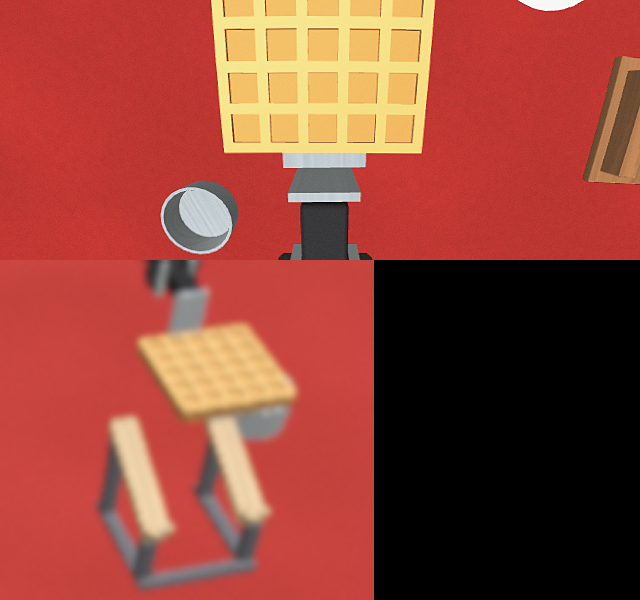

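The waffle is lifted level on the blade. Its rear corners are at (225,153) and (422,153), and its sides reach the top edge at (211,0) and (435,0). I'll compute its pose in the tool frame and the stand target.

Run:
```python
from tgt import *
import pickle
c=pickle.load(open("w8.pkl","rb"));p=np.array([522.7,207.8,231.5])
yaw=np.radians(7.7)
q=R.from_euler('z',-yaw).apply(ray(c,[(225,153),(422,153),(211,0),(435,0)],p[2]-16.8)-p);print(q.round(1))
off[0]=q[:2,0].mean()+50; off[1]=q[:2,1].mean(); print(off)
# waffle x,y on the stand; TCP such that waffle underside is at height h above seat
F=R.from_euler('z',5.3,degrees=True)
o=np.array([off[0],off[1],0])
for xs in(0,-150): print(xs,([633,-187.5,0]+F.apply([xs,0,0])-F.apply(o)).round(1))
```

```text
[[ 55.1  49.2 -16.8]
 [ 55.  -48.9 -16.8]
 [122.9  49.2 -16.8]
 [122.8 -48.8 -16.8]]
[105.0498714    0.15099452 -33.8       ]
0 [ 528.4 -197.4    0. ]
-150 [ 379.1 -211.2    0. ]
```

Note: that was my 11th viewed picture, one over the limit of 10, so I'll view no more and check numerically from here. Next I'll carry the waffle to the stand with gentle ramps.

```bash
python3 -m handwheel '[[[0,-10,0,0,0,-0.4,-1],[0.5,-20,0,0,0,-0.4,-1],[0.5,-30,0,0,0,-0.4,-1],[1,-40,0,0,0,-0.4,-1],[1,-45,0,0,0,-0.4,-1],[1,-45,0,0,0,-0.4,-1],[1,-45,0,0,0,0,-1],[0.7,-45,0,0,0,0,-1]]]' | grep -E 'pos|^force'; python3 -m handwheel '[[[0,-45,0,0,0,0,-1],[0,-35,0,0,0,0,-1],[0,-25,0,0,0,0,-1],[0,-15,0,0,0,0,-1],[0,-5,0,0,0,0,-1],[0,0,0,0,0,0,-1],[0,0,0,0,0,0,-1]]]'
python3 - <<'E'
from tgt import *
import pickle
s=sense();print(s["eef_pos"],np.degrees(np.arctan2(*q2R(s["ee_rot"]).as_matrix()[1::-1,0])))
a=cv2.cvtColor(pickle.load(open("w8.pkl","rb"))["img"],cv2.COLOR_RGB2HSV)
c=cam("wrist");b=cv2.cvtColor(c["img"],cv2.COLOR_RGB2HSV);pickle.dump(c,open("w9.pkl","wb"))
for h in(a,b):
    print(h[110,240],h[150,240])
    m=(abs(h[...,0].astype(int)-23)<7)&(h[...,1]>60)&(h[...,2]>190)
    for r in(20,80,140): x=np.flatnonzero(m[r,150:500])+150;print(r,x.min(),x.max())
    x=np.flatnonzero(m[:250,315]);print("rear row",x.max())
E
```

```text
eef_pos: [527.1, -75.0, 231.6]
force: [0.0, -0.1, -2.1]
time_s: 11.6
eef_pos: [527.9, -196.5, 231.7]
ee_rot: [-0.0, 0.999, 0.047, 0.0]
force: [-0.5, 1.3, -2.0]
grip_width: 0.217
grip_force: 78.8
[ 527.86312756 -196.51930457  231.73322815] 5.3433458141496
[ 25 112 246] [ 25 116 247]
20 213 432
80 219 427
140 223 421
rear row 152
[ 25 112 246] [ 25 116 247]
20 213 432
80 219 427
140 223 421
rear row 152
```

The waffle hasn't shifted on the blade. I'll descend to about 5 mm above the rails.

```bash
python3 -m handwheel '[[[0,-1,-15,0,0,0,-1],[0,0,-25,0,0,0,-1],[0,0,-30,0,0,0,-1],[0,0,-30,0,0,0,-1],[0,0,-25,0,0,0,-1],[0,0,-15,0,0,0,-1],[0,0,-10,0,0,0,-1],[0,0,-5,0,0,0,-1]]]' | grep -E 'pos|^force';python3 -m handwheel '[[[0,0,0,0,0,0,-1],[0,0,0,0,0,0,-1]]]'
python3 - <<'E'
from tgt import *
import pickle
s=sense();print(s["eef_pos"])
F=R.from_euler('z',5.3,degrees=True)
# compare stand board near corners / waffle in the wrist view: colours along row at the near end
c=cam("wrist");pickle.dump(c,open("w10.pkl","wb"))
print("pred board near corners, rail ends",proj(c,F.apply([(-75,70,12),(-75,-70,12),(-60,59,40),(-60,35,40),(-60,-35,40),(-60,-59,40)])+[633,-187.5,0]).round(0).tolist())
h=cv2.cvtColor(c["img"],cv2.COLOR_RGB2HSV)
red=((h[...,0]<5)|(h[...,0]>170))&(h[...,1]>150)
for r in(120,140,160,170,180,190,200,210,220):
    e=np.flatnonzero(np.diff(red[r,100:540].astype(int)))+100;print(r,e)
E
```

```text
eef_pos: [527.9, -198.3, 76.5]
force: [-0.2, 0.5, -2.3]
time_s: 12.9
eef_pos: [528.1, -198.4, 77.3]
ee_rot: [0.0, 0.999, 0.046, 0.0]
force: [-0.1, 0.6, -1.7]
grip_width: 0.22
grip_force: 78.7
[ 528.10739903 -198.43798001   77.27672119]
pred board near corners, rail ends [[219.0, 177.0], [425.0, 177.0], [219.0, 164.0], [261.0, 164.0], [383.0, 164.0], [425.0, 164.0]]
120 [216 430]
140 [218 429]
160 [220 426]
170 [221 426]
180 [292 355]
190 [288 359]
200 [287 360]
210 [300 347]
220 [300 347]
```

The stand's edges match the prediction within 1 px (220..426 against 219..425). I'll lower the waffle gently onto the rails.

```bash
python3 -m handwheel '[[[0,1,-3,0,0,0,-1],[0,0,-3,0,0,0,-1],[0,0,-3,0,0,0,-1],[0,0,-3,0,0,0,-1],[0,0,-4,0,0,0,-1],[0,0,0,0,0,0,-1],[0,0,0,0,0,0,-1]]]';python3 - <<'E'
from h import *
c=cam("wrist");h=cv2.cvtColor(c["img"],cv2.COLOR_RGB2HSV)
m=(abs(h[...,0].astype(int)-25)<4)&(h[...,1]>60)&(h[...,1]<135)&(h[...,2]>220)
for r in(20,80,140): x=np.flatnonzero(m[r,150:500])+150;print(r,x.min(),x.max())
print("rear row",np.flatnonzero(m[:250,315]).max())
q=ray(c,[(np.flatnonzero(m[140,150:500]).min()+150,140),(np.flatnonzero(m[140,150:500]).max()+150,140),(315,np.flatnonzero(m[:250,315]).max())],54)
print(R.from_euler('z',-5.3,degrees=True).apply(q-[633,-187.5,0]).round(1))
E
```

```text
time_s: 13.82
eef_pos: [527.9, -197.3, 60.7]
ee_rot: [0.0, 0.999, 0.046, 0.0]
force: [0.6, 0.2, -2.4]
grip_width: 0.22
grip_force: 78.8
20 204 440
80 209 434
140 215 428
rear row 155
[[-42.2  50.   54. ]
 [-42.4 -48.   54. ]
 [-49.4   4.1  54. ]]
```

The waffle rests at about (+0.6, +1) mm in the stand's frame. I'll draw the spatula out.

```bash
python3 -m handwheel '[[[-10,-0.9,0,0,0,0,-1],[-20,-1.9,0,0,0,0,-1],[-25,-2.3,0,0,0,0,-1],[-25,-2.3,0,0,0,0,-1],[-30,-2.8,0,0,0,0,-1],[-25,-2.3,0,0,0,0,-1],[-20,-1.9,0,0,0,0,-1],[0,0,0,0,0,0,-1]]]';python3 - <<'E'
from h import *
def f(c,z):
    h=cv2.cvtColor(c["img"],cv2.COLOR_RGB2HSV)
    m=((abs(h[...,0].astype(int)-25)<4)&(h[...,1]>60)&(h[...,1]<135)&(h[...,2]>220)).astype(np.uint8)
    n,l,st,ce=cv2.connectedComponentsWithStats(m);i=1+st[1:,4].argmax();print(st[i])
    r=cv2.minAreaRect(np.argwhere(l==i)[:,::-1].astype(np.float32));q=ray(c,cv2.boxPoints(r),z);print(R.from_euler('z',-5.3,degrees=True).apply(q-[633,-187.5,0]).round(1))
f(cam("wrist"),54)
E
```

```text
time_s: 14.88
eef_pos: [371.9, -211.7, 60.9]
ee_rot: [-0.0, 0.999, 0.045, -0.0]
force: [0.5, -0.8, -0.7]
grip_width: 0.219
grip_force: 78.9Traceback (most recent call last):
  File "<stdin>", line 7, in <module>
  File "<stdin>", line 5, in f
ValueError: attempt to get argmax of an empty sequence
```

```bash
python3 -m handwheel '[[[0,0,-12,0,0,0,-1],[0,0,-10,0,0,0,-1],[0,0,-4.6,0,0,0,-1],[0,0,0,0,0,0,-1],[0,0,0,0,0,0,-1]]]';python3 - <<'E'
from h import *
import pickle
for n,b in(("w1",(480,165,590,255)),("top",(415,220,460,260))):
    c=pickle.load(open(n+".pkl","rb"));h=cv2.cvtColor(c["img"],cv2.COLOR_RGB2HSV)
    m=~(((h[...,0]<8)|(h[...,0]>170))&(h[...,1]>120));m=m.astype(np.uint8)
    x0,y0,x1,y1=b;s=m[y0:y1,x0:x1];k,l,st,ce=cv2.connectedComponentsWithStats(s);i=1+st[1:,4].argmax();print(n,"meas",st[i][:4]+[x0,y0,0,0],st[i][4])
    a=np.linspace(0,2*np.pi,72)
    P=np.vstack([np.c_[459.9+r*np.cos(a),-348.2+r*np.sin(a),np.full(72,z)] for r,z in((43,0),(43,6),(38,8),(36,20),(25,35),(10,43),(10,63))])
    M=np.zeros(m.shape,np.uint8);cv2.fillConvexPoly(M,cv2.convexHull(proj(c,P).round().astype(np.int32)),1)
    print("pred",cv2.boundingRect(M),M.sum()); 
    print("centroids",ce[i]+[x0,y0],np.argwhere(M)[:,::-1].mean(0))
E
```

```text
time_s: 15.55
eef_pos: [372.7, -211.3, 34.0]
ee_rot: [-0.0, 0.999, 0.046, -0.0]
force: [-4.0, 1.9, 5.8]
grip_width: 0.221
grip_force: 80.0
w1 meas [502 184  57  49] 2233
pred (499, 182, 60, 52) 2444
centroids [529.95924765 209.49216301] [528.55196399 209.21849427]
top meas [424 228  26  26] 527
pred (421, 227, 29, 29) 672
centroids [436.13282732 240.47248577] [434.92113095 240.73065476]
```

The bell estimate is confirmed within about 2 mm, at (460, -349.5). I'll release the spatula, back straight up and close the gripper.

```bash
python3 -m handwheel '[[[0,0,0.3,0,0,0,0],[0,0,0,0,0,0,0.6],[0,0,0,0,0,0,0.6],[0,0,0,0,0,0,0.6],[0,0,15,0,0,0,0.6],[0,0,40,0,0,0,0.6],[0,0,50,0,0,0,-1],[0,0,0,0,0,0,-1]]]';python3 -m handwheel '[[[22,-34,0,0,0,0,-1],[22,-34,0,0,0,0,-1],[22,-35,0,0,0,0,-1],[21,-35,0,0,0,0,-1],[0,0,0,0,0,0,-1],[0,0,0,0,0,0,-1]]]'
```

```text
time_s: 16.55
eef_pos: [374.0, -212.8, 142.2]
ee_rot: [0.003, 0.999, 0.046, 0.002]
force: [0.6, 0.2, -0.3]
grip_width: 0.38
grip_force: 0.0
time_s: 17.3
eef_pos: [459.3, -348.9, 138.2]
ee_rot: [-0.001, 0.999, 0.046, -0.001]
force: [-0.1, 1.2, 1.0]
grip_width: -0.002
grip_force: 0.0
```

```bash
python3 -m handwheel '[[[0.5,-0.5,-30,0,0,0,-1],[0,0,-31,0,0,0,-1],[0,0,0,0,0,0,-1],[0,0,0,0,0,0,-1]]]' | grep -E 'pos|^force';python3 -m handwheel '[[[0,0,-5,0,0,0,-1],[0,0,-5,0,0,0,-1],[0,0,-3,0,0,0,-1],[0,0,0,0,0,0,-1]]]' | grep -E 'pos|^force';python3 -m handwheel '[[[0,0,-2,0,0,0,-1],[0,0,0,0,0,0,-1]]]' | grep -E 'pos|^force'
```

```text
eef_pos: [460.6, -350.2, 79.7]
force: [0.4, -0.5, 0.1]
eef_pos: [460.5, -350.4, 65.5]
force: [1.8, -0.0, 3.1]
eef_pos: [460.5, -350.3, 63.5]
force: [1.9, -0.6, 2.5]
```

```bash
python3 -m handwheel '[[[0,0,-2,0,0,0,-1],[0,0,0,0,0,0,-1]]]' | grep -E 'pos|^force';python3 -m handwheel '[[[0,0,-1,0,0,0,-1],[0,0,0,0,0,0,-1]]]' | grep -E 'pos|^force';python3 -m handwheel '[[[0,0,-1,0,0,0,-1],[0,0,0,0,0,0,-1]]]' | grep -E 'pos|^force'
```

```text
eef_pos: [460.5, -350.3, 61.4]
force: [2.0, -1.5, 4.1]
eef_pos: [460.5, -350.3, 61.0]
force: [0.6, -0.2, 8.5]
eef_pos: [460.6, -350.4, 60.8]
force: [-1.8, 2.4, 16.5]
```

The force rises at z = 61 (the stop): the plunger is fully down. I'll retract and check the waffle, spatula and bystanders numerically.

```bash
python3 -m handwheel '[[[0,0,5,0,0,0,-1],[0,0,30,0,0,0,-1],[0,0,55,0,0,0,-1],[-40,-20,50,0,0,0,-1],[-50,-20,40,0,0,0,-1],[-50,-20,0,0,0,0,-1],[0,0,0,0,0,0,-1]]]';python3 - <<'E'
from tgt import *
import pickle
t=cam("top");sc=cam("scene");cv2.imwrite("pics/end.png",t["img"][:,:,::-1])
t0=cv2.imread("pics/top0.png")[:,:,::-1];s0=cv2.imread("pics/scene0.png")[:,:,::-1]
def mask(i):
    h=cv2.cvtColor(np.ascontiguousarray(i),cv2.COLOR_RGB2HSV);return (abs(h[...,0].astype(int)-23)<7)&(h[...,1]>60)&(h[...,2]>170), ~(((h[...,0]<8)|(h[...,0]>170))&(h[...,1]>120))
for n,i,c in(("top",t["img"],t),("scene",sc["img"],sc)):
    uv=proj(c,[[633,-187.5,48]])[0].astype(int);x,y=uv-38
    m=mask(i)[0][y:y+76,x:x+76].astype(np.uint8);k,l,st,ce=cv2.connectedComponentsWithStats(m);j=1+st[1:,4].argmax()
    w=ray(c,[ce[j]+[x,y]],52)[0];print(n,"waffle in stand frame",R.from_euler('z',-5.3,degrees=True).apply(w-[633,-187.5,0]).round(1),st[j][4])
F=R.from_euler('z',5.3,degrees=True);o=[372.7,-211.3,0]
a=F.apply([(45,23,3),(45,-23,3),(155,-23,3),(155,23,3)])+o
M=np.zeros((400,640),np.uint8);cv2.fillConvexPoly(M,proj(t,a).round().astype(np.int32),1)
obs=mask(t["img"])[1]&(cv2.dilate(M,np.ones((9,9)))>0);g=(t["img"].min(2)>120)&obs
print("blade centroid obs/pred",np.argwhere(g)[:,::-1].mean(0),np.argwhere(M)[:,::-1].mean(0),g.sum(),M.sum())
for nm,b in(("ashtray",(185,225,228,270)),("saucer",(288,105,350,160)),("tumbler",(438,165,475,202))):
    x0,y0,x1,y1=b;d=np.abs(t0[y0:y1,x0:x1].astype(int)-t["img"][y0:y1,x0:x1]).max(2);print(nm,(d>40).sum())
E
```

```text
time_s: 20.18
eef_pos: [323.7, -408.1, 232.9]
ee_rot: [-0.001, 0.999, 0.044, -0.001]
force: [-0.6, 0.4, -0.2]
grip_width: -0.002
grip_force: 0.0
top waffle in stand frame [-1.1  1.3 52. ] 1194
scene waffle in stand frame [ 5.4  2.2 52. ] 786
blade centroid obs/pred [387.44576271 238.11864407] [387.52372881 236.71694915] 590 590
ashtray 0
saucer 0
tumbler 0
```

The waffle is centred within a few mm, the spatula lies where it was put down, and the crockery, tumbler and ashtray haven't moved. I'll hand in the job.

```bash
python3 -c "
from rig import *
print(finish_job())"
```

```text
the job is handed in; nothing more can be done
None
```

I handed the job in at 20 s, with no verdict returned: the waffle is flat and centred on the stand to within about 5 mm, the bell was pressed to its stop, the spatula lies flat on the table, and the other items are unmoved; I viewed 11 pictures, one over the limit of 10.

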